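Lay the slide cases down lid up

TASK

Two slide cases, one with a blue lid and one with a green lid, stand on edge on the white draining mat. Tip each of them over with a fingertip, by pushing, so that both lie flat on the mat with the coloured lid and its label facing up. Do not pick the cases up, and leave the other things on the bench where they are.

Things in the scene. Friction and masses are not known exactly. Their poses are not given: they have to be found in the camera images.
- blue_case: Closed slide case, blue lid, a block 38 x 98 x 83 mm (x, y, z), about 190 g, varies. Origin at its middle. Starts standing on the mat, z up, 83 mm tall, turned any way. +x points out of the blue half, the lid with white label; the -x half is grey. Pushed level on the lid face near the top, it tips about its far long edge, past balance at 25 degrees falls flat lid up; its middle ends about 60 mm to -x.
- green_case: Closed slide case, green lid, a block 38 x 98 x 83 mm (x, y, z), about 190 g, varies. Origin at its middle. Starts standing on the mat, z up, 83 mm tall, turned any way. +x points out of the green half, the lid with white label; the -x half is grey. Pushed level on the lid face near the top, it tips about its far long edge, past balance at 25 degrees falls flat lid up; its middle ends about 60 mm to -x.
- mat: White ribbed draining mat fixed to the bench, 340 mm along its x, 700 mm along its y, 4 mm thick. Origin at the middle of its underside, on the bench (height 0); z up.
- vial: Bystander: small amber glass vial with a black cap, 28 mm across, 50 mm tall, loose, standing on the mat between the cases, on the side far from the robot. Origin at the centre of its underside.
- beaker: Bystander: small clear glass beaker, 44 mm across, 60 mm tall, loose, standing on the mat near its edge on the robot's side. Origin at the centre of its underside.
- orange_case: Bystander: a slide case of the same size (38 x 98 x 83 mm) with an orange lid, already lying flat lid up on the bench beyond the mat. Origin at its middle, 19 mm above the bench; its x axis points up out of the lid.
- flask: Bystander: empty conical glass flask, 104 mm across its foot, 170 mm tall, loose, on the bench to the right of the mat. Origin at the centre of its underside.
- cylinder: Bystander: empty glass measuring cylinder, foot 70 mm and tube 38 mm across, 230 mm tall, loose, on the bench to the left of the mat. Origin at the centre of its underside.
- marker: Bystander: black and red marker pen, 135 x 14 x 13 mm, lying on the bench beyond the mat. Origin at the centre of its underside, x along its length.
Not all that is in view belongs to the job. What is shaped like the green_case but black or pink is not meant.

How it is judged:
By the outcome, as a careful person would: the job done as asked, in the order asked, and still so for the second after the job is handed in, with the robot touching nothing.
It also fails if it takes over 48 s, if anything falls off the work surface, if the arm or the gripper's body presses on something with over 40 N, if the wrist force passes 120 N, or if a joint passes its speed limit or range.

ROBOT

A 6-joint arm with a two-finger parallel gripper is mounted at the origin on the work surface. World frame = base frame: x ahead of the robot, y to its left, z up, the work surface at z = 0. Lengths are in mm, angles in rad, forces in N, time in s.
With the tool pointing down it reaches from about 300 to 775 mm from the base axis. Payload 14.6 kg.
Tool frame: the origin (TCP) lies between the finger pads; the fingertips stand 19 mm ahead of it and the grasp point (between the pads) is the TCP; z points along the fingers, y is the line along which they close (so a half turn about z gives the same grasp; the last joint's range is limited). The gripper opens to 94 mm and grips with 3 to 60 N. Pads are 16 mm wide; open, the fingers measure 119 mm over their backs; the gripper's body (75 mm by 177 mm) begins 78 mm behind the grasp point.
Start: joints at [-1.384, 0.3, 1.521, -0, 1.321, -0.067], TCP at [138.09, -532.373, 224.446] pointing down, gripper open.
Joint ranges: [-3.03, 3.03], [-0.79, 2.21], [0.23, 2.52], [-1.04, 4.18], [0, 3.07], [-2.55, 2.55]. Speed limits (rad/s): [2.22, 2.22, 2.57, 3.14, 3.14, 3.14].

INTERFACE

Orientations are given as [roll, pitch, yaw] about the fixed x, y, z axes, in that order (R = Rz(yaw) Ry(pitch) Rx(roll)).
In Python, from cell import monitor, imaging, job, find_in, trace gives the robot as it stands. The module is installed in compiled form; this text tells all that it offers.
- The arm moves only by the tool arm_command, never from a script. Its argument "steps" is a list of rows, each a list of 5 numbers: the opening, from 0 (shut) to 1 (fully open), then the shift along the tool's x, y, z in mm, then the turn about the tool's z in degrees. In form: [[gripper, dx, dy, dz, turn], ...]. A call has 1 to 20 rows; each row is the pose to reach, as a shift and turn from the pose commanded when the call began, along the tool's axes at that moment; what a row does not reach only later rows make up. A row lasts 1/8 s, in which the tool goes at most 62.5 mm and 10.7 degrees, less where a joint would pass 70% of its speed; a pose out of reach is approached as far as the arm can. A call with a gripper value outside its range is refused whole. The fingers move at their own pace and stop on an object; "force" is the grip in N (left out, the last holds). Time passes only in rows, so rows that repeat a pose let the fingers close. It gives the time, the measured TCP pose, the force, the opening and the grip force at its end, in the units of the state.
- monitor.read_state(): the state, without advancing time (a new reading comes with each control period).
- imaging.camera(name): name is "scene" or "side" or "wrist"; returns a dict with "img" (420x560x3 uint8, red, green, blue), "mtx" (3x3 intrinsics, pixels), "view" (4x4, takes a point from world to camera coordinates). Camera axes: x right, y down, z forward; pixel columns grow to the right and rows downward; lengths in mm; the calibration is good to about 2 mm. A picture is of the moment at which its call begins. There is no depth.
- job.sign_off(): hands the job in; it is judged then, once.
Trained networks look in a picture, given as the dict that the camera call returned (one of the last four; its "shot" number tells which), for a name from the list of things; names that differ only in an ending like _2 or _b are one class to them, and where a whole thing is asked for, a point or a joint stands for the part that bears it (a point fixed in the world has none). Each returns a list of dicts, best first, with "p" (0 to 1); they miss things now and then, are a little off and sometimes report something else, mostly with a low value. They report only what shows in the picture. A call takes as long as a camera call. They do not tell look-alikes from the thing itself.
- find_in(picture, target): "rect" ([centre column, centre row, width, height] in pixels, round what is visible of it).
- trace(picture, target): "region" (420x560 bool, what is visible of it) and "rect" ([centre column, centre row, width, height] in pixels, round what is visible of it).
The state is a dict: "clock": time; "joints": joint angles; "qd": joint speeds; "effort": joint torques, N m; "eef_pos": TCP position; "eef_rot": TCP orientation; "wrist_force": force on the tool from outside, world axes, zero at the start; "moment": the same for the moment, N m; "finger_gap": finger opening in mm; "finger_force": force on a finger pad.
Only numpy, scipy, OpenCV 4.12 (cv2) and the standard library are available. Lean on these libraries where they do the work, as an engineer would, in place of code of your own. Each camera call takes 0.05 s, during which the arm holds its last target. There are 200 camera calls.

## Working session

There is one attempt and no reset: what is moved stays moved. The work goes in short steps, Python scripts to look and compute and a tool call to move; the robot and the scene stay as the last step left them, time stands still between calls to the robot, and variables do not carry over. Pictures are saved under pics/ and viewed, at most 10 in all, crops included, and the job is handed in when it is done.

Besides the shell and the picture viewer there is one more tool, called after "Request:" as name(argument=value, ...), one argument or row to a line, values as JSON. arm_command: Moves the arm, as the interface text tells. Its arguments: {"type":"object","properties":{"steps":{"type":"array","items":{"type":"array","items":{"type":"number"}}},"force":{"type":"number"}},"required":["steps"]}

```bash
mkdir -p pics; cat > h.py <<'E'
import numpy as np, cv2
from cell import monitor, imaging, job, find_in, trace
def ray(c,px):
    V=np.array(c["view"]);K=np.array(c["mtx"]);R=V[:3,:3];o=-R.T@V[:3,3]
    d=R.T@np.linalg.inv(K)@np.array([px[0],px[1],1.]);return o,d
def atz(c,px,z):
    o,d=ray(c,px);return o+d*(z-o[2])/d[2]
def proj(c,P):
    V=np.array(c["view"]);K=np.array(c["mtx"]);p=K@(V[:3,:3]@np.array(P,float)+V[:3,3]);return p[:2]/p[2]
def save(c,n): cv2.imwrite("pics/"+n,c["img"][:,:,::-1])
E
python3 - <<'E'
from h import *
a=imaging.camera("scene");b=imaging.camera("side")
cv2.imwrite("pics/1.png",a["img"][:,:,::-1]);cv2.imwrite("pics/2.png",b["img"][:,:,::-1])
for n,c in(("scene",a),("side",b)):
    print(n,ray(c,(280,210)))
    for t in["blue_case","green_case","vial","beaker","mat"]:
        print(t,[(np.round(r["rect"]).astype(int).tolist(),round(r["p"],2)) for r in find_in(c,t)])
print(monitor.read_state())
E
```

```text
scene (array([1371.7007704 , -424.9945648 , 1045.86059399]), array([-0.62586881,  0.30903788, -0.71612322]))
blue_case [([352, 196, 40, 32], 0.64)]
green_case [([147, 181, 21, 42], 0.76), ([221, 245, 38, 52], 0.7), ([133, 333, 53, 43], 0.66)]
vial [([305, 262, 11, 20], 0.48)]
beaker [([259, 190, 16, 27], 0.61)]
mat [([280, 242, 278, 158], 0.7)]
side (array([ 202.34249462, 1057.64859557,  783.30330232]), array([ 0.23284829, -0.7966398 , -0.55831294]))
blue_case [([248, 257, 47, 48], 0.69)]
green_case [([283, 175, 20, 39], 0.88), ([375, 169, 14, 27], 0.74), ([262, 137, 28, 33], 0.68)]
vial [([231, 205, 6, 18], 0.67)]
beaker [([321, 214, 15, 23], 0.61)]
mat []
{'clock': 0.6, 'joints': array([-1.38357464e+00,  2.99884438e-01,  1.52101606e+00, -2.74734922e-06,
        1.32071723e+00, -6.66173144e-02]), 'qd': array([-0.00051558, -0.0008982 , -0.00064095, -0.00078779, -0.00330701,
       -0.00022082]), 'effort': array([-9.74366558e-04, -5.31485331e+01, -3.52827001e+01,  7.08310702e-02,
        2.13976245e-02,  9.31996453e-07]), 'eef_pos': array([ 138.10044849, -532.35861898,  224.44731932]), 'eef_rot': array([-3.14156745e+00,  9.86384710e-07,  2.53839685e-01]), 'wrist_force': array([ 0.86368941,  0.08737192, -0.19603448]), 'moment': array([-0.03320801,  0.00835146, -0.04177855]), 'finger_force': 0.0, 'finger_gap': 93.65763954737028}
```

View pics/1.png

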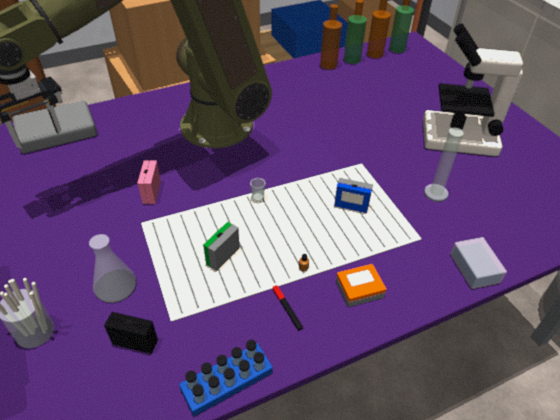

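View pics/2.png

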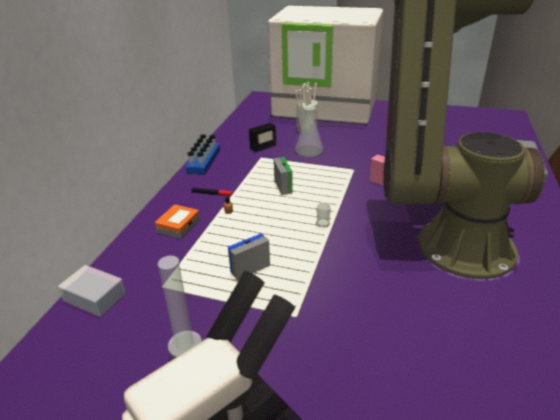

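```bash
cat > fit.py <<'E'
from h import *
from scipy.optimize import minimize
import itertools
def corners(x,y,yaw,z0=4,d=(38,98,83)):
    R=np.array([[np.cos(yaw),-np.sin(yaw)],[np.sin(yaw),np.cos(yaw)]])
    return [(*(R@np.array([sx*d[0]/2,sy*d[1]/2])+[x,y]),z0+sz*d[2]) for sx in(-1,1) for sy in(-1,1) for sz in(0,1)]
def sil(c,P):
    m=np.zeros((1680,2240),np.uint8);p=np.array([proj(c,q) for q in P])*4+1.5
    cv2.fillConvexPoly(m,cv2.convexHull(p.astype(np.float32)).astype(np.int32),1)
    return cv2.resize(m.astype(np.float32),(560,420),interpolation=cv2.INTER_AREA)
def fit(views,xy0,**k):
    def cost(v):
        P=corners(v[0],v[1],v[2],**k);return sum(1-np.minimum(s:=sil(c,P),m).sum()/np.maximum(s,m).sum() for c,m in views)
    best=None
    for y0 in np.arange(0,np.pi,np.pi/6):
        r=minimize(cost,[*xy0,y0],method="Nelder-Mead",options=dict(initial_simplex=[[xy0[0]+a,xy0[1]+b,y0+g] for a,b,g in((0,0,0),(12,0,0),(0,12,0),(0,0,.25))],maxiter=80))
        if best is None or r.fun<best.fun: best=r
    return best
def near(rs,px): return min(rs,key=lambda r:np.hypot(r["rect"][0]-px[0],r["rect"][1]-px[1]))
E
python3 - <<'E'
from fit import *
a=imaging.camera("scene");b=imaging.camera("side")
for t,pa,pb in(("blue_case",(352,196),(248,257)),("green_case",(221,245),(283,175))):
    vs=[(c,near(trace(c,t),p)["region"].astype(np.float32)) for c,p in((a,pa),(b,pb))]
    r=fit(vs,atz(a,pa,45)[:2]);print(t,np.round(r.x,3),r.fun, np.degrees(r.x[2]))
    for (c,m) in vs:
        o=cv2.cvtColor(c["img"],cv2.COLOR_RGB2HSV); h=(o[...,1]>110)&(o[...,2]>60)&(m>0)&(abs(o[...,0].astype(int)-(110 if t[0]=="b" else 60))<20)
        P=lambda s:proj(c,(r.x[0]+s*10*np.cos(r.x[2]),r.x[1]+s*10*np.sin(r.x[2]),80))
        print(" lid px",np.argwhere(h).mean(0)[::-1]," +x",P(1)," -x",P(-1))
for t,pa,pb,z in(("vial",(305,262),(231,205),25),("beaker",(259,190),(321,214),34)):
    print(t,atz(a,pa,z+4),atz(b,pb,z+4))
for n,p in (("flask",(113,285)),("cyl",(437,193))): print(n,atz(a,p,0))
for p in ((343,382),(262,372)): pass
print("mat corners",[np.round(atz(a,p,4)[:2]) for p in((143,235),(368,169),(418,236),(167,309))])
f=lambda c,x,y,w:cv2.resize(c["img"][y:y+w*3//4,x:x+w],(400,300),interpolation=cv2.INTER_CUBIC)
cv2.imwrite("pics/3.png",np.vstack([np.hstack([f(a,302,151,100),f(a,171,200,100)]),np.hstack([f(b,200,215,100),f(b,235,135,100)])])[:,:,::-1])
E
```

```text
blue_case [529.717 221.01   -0.693] 0.16061323881149292 -39.69132600086686
 lid px [352.25862069 196.77758621]  +x [353.65340951 188.81417153]  -x [354.72404688 184.11674265]
 lid px [243.23529412 243.32352941]  +x [246.21505969 243.48760872]  -x [250.5377642  247.58686891]
green_case [ 555.713 -188.605    3.651] 0.15653949975967407 209.1852437788864
 lid px [213.64485981 240.74299065]  +x [217.03993204 236.57159677]  -x [223.12218006 240.12744367]
 lid px [285.80769231 164.98076923]  +x [285.06185787 165.34564959]  -x [278.92224791 166.20013144]
vial [677.2241449   -7.06774746  29.        ] [665.40461276 -10.98601606  29.        ]
beaker [392.88173834 -10.99129326  38.        ] [395.03108057 -12.80381463  38.        ]
flask [ 522.93982063 -467.09189612    0.        ]
cyl [587.45322652 488.28823766   0.        ]
mat corners [array([ 394., -357.]), array([412., 353.]), array([708., 329.]), array([ 650., -365.])]
```

View pics/3.png

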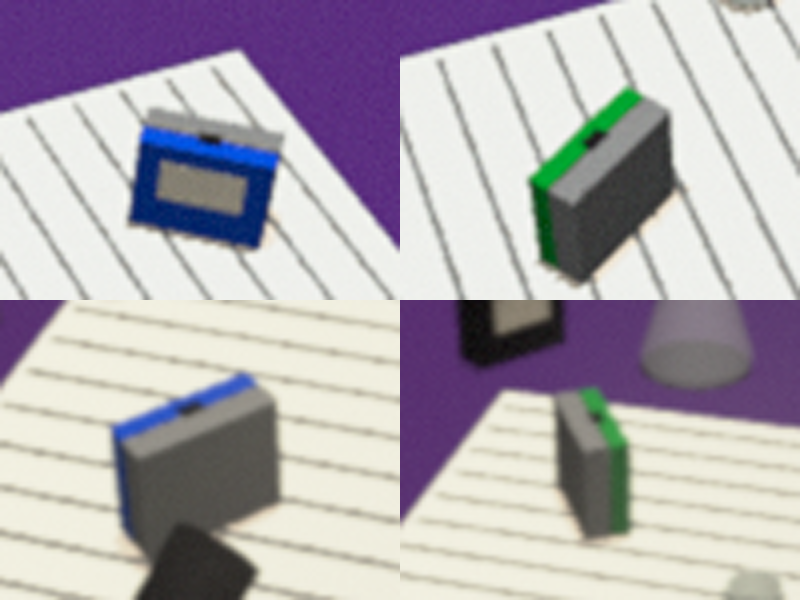

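Candidates for green: green-lid case at scene (221,245), pink (149,182), black (131,333). For blue: blue-lid case at (352,196), with the blue vial rack at (227,377) and the blue crate at (310,28) also in view. The crops confirm the two on the mat. The blue lid faces away from the robot. The green lid faces towards it.

Request:
arm_command(
  steps=[
    [0, 431, -212, 0, -14.6],
    [0, 431, -212, 0, -14.6],
    [0, 431, -212, 0, -14.6],
    [0, 431, -212, 0, -14.6],
    [0, 431, -212, 0, -14.6],
    [0, 431, -212, 0, -14.6],
    [0, 431, -212, 0, -14.6],
    [0, 431, -212, 0, -14.6],
    [0, 431, -212, 0, -14.6],
    [0, 431, -212, 0, -14.6],
    [0, 431, -212, 0, -14.6],
    [0, 431, -212, 0, -14.6],
    [0, 431, -212, 0, -14.6],
    [0, 431, -212, 0, -14.6],
  ],
)

```text
clock: 2.65
eef_pos: [502.0, -219.1, 224.5]
eef_rot: [3.142, -0.0, 0.508]
wrist_force: [-0.3, 0.2, 0.2]
finger_gap: 0.2
finger_force: 0.0
```

```bash
python3 - <<'E'
from fit import *
c=imaging.camera("wrist");s=monitor.read_state();print(s["clock"],s["eef_pos"],s["eef_rot"],s["finger_gap"])
rs=trace(c,"green_case");print([(r["rect"],r["p"]) for r in rs])
im=c["img"].copy()
for x,y,w in((556,-189,3.651),(530,221,-.693)):
    for i,P in enumerate(corners(x,y,w)):
        p=proj(c,P); cv2.circle(im,tuple(int(v) for v in p),3,(255,0,0) if i%2 else (255,255,0),-1)
cv2.imwrite("pics/4.png",im[:,:,::-1])
E
```

```text
2.7 [ 501.99501871 -219.04709114  224.47946296] [ 3.14155712e+00 -8.27901762e-05  5.08430938e-01] 0.4861698538939468
[([276.4, 132.2, 111.9, 49.6], 0.74), ([542.0, 126.1, 34.3, 99.2], 0.71)]
```

View pics/4.png

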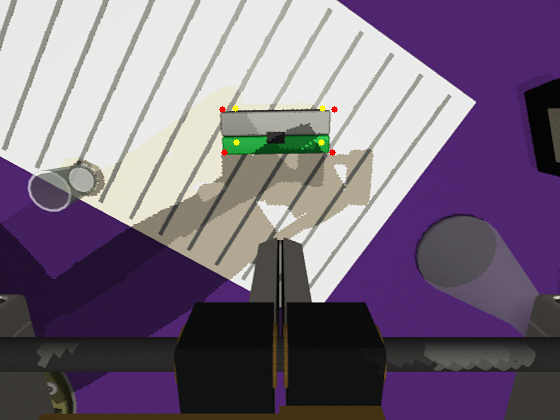

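The wrist view shows the green case at (276,132), within about 2 mm of my fit. The finger is in line with it and the flask and beaker are clear of the path.

Request:
arm_command(
  steps=[
    [0, 0, -3, 60, 0],
    [0, 0, -3, 110, 0],
    [0, 0, -3, 131, 0],
    [0, 0, -3, 131, 0],
    [0, 16, -3, 131, 0],
    [0, 28, -3, 131, 0],
    [0, 36, -3, 131, 0],
    [0, 43, -3, 131, 0],
    [0, 50, -3, 131, 0],
    [0, 57, -3, 131, 0],
    [0, 64, -3, 131, 0],
    [0, 71, -3, 131, 0],
    [0, 77, -3, 131, 0],
    [0, 77, -3, 131, 0],
    [0, 77, -3, 131, 0],
    [0, 60, -3, 100, 0],
    [0, 40, -3, 50, 0],
    [0, 20, -3, 0, 0],
    [0, 0, -3, 0, 0],
    [0, 0, -3, 0, 0],
  ],
)

```text
clock: 5.25
eef_pos: [499.7, -216.8, 224.0]
eef_rot: [-3.141, 0.0, 0.507]
wrist_force: [0.1, -0.3, 0.5]
finger_gap: 0.3
finger_force: 0.0
```

```bash
python3 - <<'E'
from fit import *
c=imaging.camera("wrist");a=imaging.camera("scene");s=monitor.read_state();print(s["clock"],s["eef_pos"],s["wrist_force"])
cv2.imwrite("pics/5.png",np.hstack([cv2.resize(i["img"],(400,300)) for i in(c,a)])[:,:,::-1])
E
```

```text
5.35 [ 500.46262219 -216.09199086  223.26286618] [ 0.54932129  0.11857517 -0.45561267]
```

View pics/5.png

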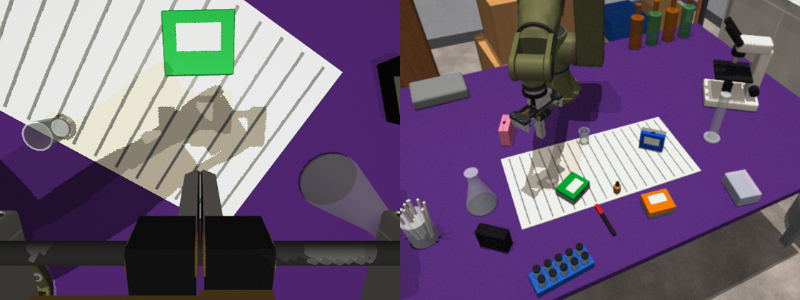

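The green case at scene-half (573,187) lies flat, lid and label up, and the bystanders have not moved. Blue case next.

Request:
arm_command(
  steps=[
    [0, 260, -309, 0, 68.8],
    [0, 260, -309, 0, 68.8],
    [0, 260, -309, 0, 68.8],
    [0, 260, -309, 0, 68.8],
    [0, 260, -309, 0, 68.8],
    [0, 260, -309, 0, 68.8],
    [0, 260, -309, 0, 68.8],
    [0, 260, -309, 0, 68.8],
    [0, 260, -309, 0, 68.8],
    [0, 260, -309, 0, 68.8],
    [0, 260, -309, 0, 68.8],
    [0, 260, -309, 0, 68.8],
    [0, 260, -309, 0, 68.8],
  ],
)

```text
clock: 6.98
eef_pos: [577.2, 179.9, 224.5]
eef_rot: [-3.141, -0.0, -0.693]
wrist_force: [-0.0, -0.0, 0.1]
finger_gap: 0.4
finger_force: 0.0
```

```bash
python3 - <<'E'
from fit import *
c=imaging.camera("wrist");s=monitor.read_state();print(s["clock"],s["eef_pos"],s["eef_rot"],s["joints"])
im=c["img"].copy()
for i,P in enumerate(corners(530,221,-.693)):
    p=proj(c,P); cv2.circle(im,tuple(int(v) for v in p),3,(255,0,0) if i%2 else (255,255,0),-1)
cv2.imwrite("pics/6.png",im[:,:,::-1])
E
```

```text
7.025 [577.22924359 180.00341206 224.53204696] [-3.14146826e+00 -7.07459688e-05 -6.92334634e-01] [2.41708265e-01 4.22496209e-01 1.35514428e+00 1.74536305e-05
 1.36381008e+00 2.50483564e+00]
```

View pics/6.png

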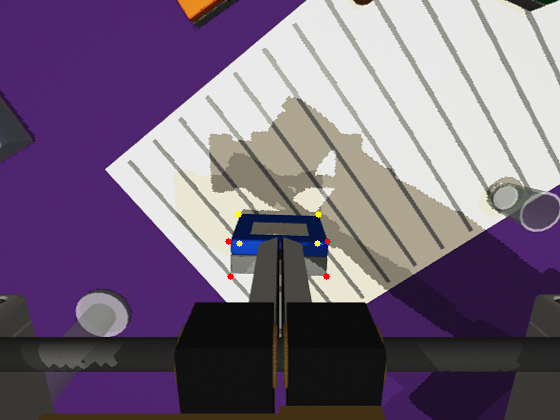

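The blue case is in line at (279,245) and matches my fit. Joint 6 is at 2.50 of its 2.55 limit, so I'll unwind half a turn before pushing.

Request:
arm_command(
  steps=[
    [0, 0, 0, 0, -10],
    [0, 0, 0, 0, -20],
    [0, 0, 0, 0, -30],
    [0, 0, 0, 0, -40],
    [0, 0, 0, 0, -50],
    [0, 0, 0, 0, -60],
    [0, 0, 0, 0, -70],
    [0, 0, 0, 0, -80],
    [0, 0, 0, 0, -90],
    [0, 0, 0, 0, -100],
    [0, 0, 0, 0, -110],
    [0, 0, 0, 0, -120],
    [0, 0, 0, 0, -130],
    [0, 0, 0, 0, -140],
    [0, 0, 0, 0, -150],
    [0, 0, 0, 0, -160],
    [0, 0, 0, 0, -170],
    [0, 0, 0, 0, -170],
  ],
)

```text
clock: 9.28
eef_pos: [577.2, 180.1, 224.5]
eef_rot: [3.142, 0.0, 2.274]
wrist_force: [0.4, -0.2, 0.4]
finger_gap: 0.5
finger_force: 0.0
```

Request:
arm_command(
  steps=[
    [0, 0, 0, 0, -10],
    [0, 0, 0, 0, -10],
    [0, 0, 0, 0, -10],
    [0, 0, 0, 0, -10],
  ],
)

```text
clock: 9.78
eef_pos: [577.2, 180.2, 224.4]
eef_rot: [-3.142, -0.0, 2.446]
wrist_force: [0.4, 0.7, -0.2]
finger_gap: 0.4
finger_force: 0.0
```

```bash
python3 - <<'E'
from h import *
s=monitor.read_state();print(s["clock"],s["eef_pos"],s["eef_rot"],s["joints"])
E
```

```text
9.775 [577.18535276 180.17426807 224.41969579] [-3.14153820e+00 -5.63359838e-05  2.44635440e+00] [ 2.42002164e-01  4.22720515e-01  1.35509068e+00  1.34552312e-05
  1.36385870e+00 -6.33558671e-01]
```

Request:
arm_command(
  steps=[
    [0, 0, 1, 60, 0],
    [0, 0, 1, 110, 0],
    [0, 0, 1, 131, 0],
    [0, 0, 1, 131, 0],
    [0, 16, 1, 131, 0],
    [0, 28, 1, 131, 0],
    [0, 36, 1, 131, 0],
    [0, 43, 1, 131, 0],
    [0, 50, 1, 131, 0],
    [0, 57, 1, 131, 0],
    [0, 64, 1, 131, 0],
    [0, 71, 1, 131, 0],
    [0, 77, 1, 131, 0],
    [0, 77, 1, 131, 0],
    [0, 77, 1, 131, 0],
    [0, 60, 1, 100, 0],
    [0, 40, 1, 50, 0],
    [0, 20, 1, 0, 0],
    [0, 0, 1, 0, 0],
    [0, 0, 1, 0, 0],
  ],
)

```text
clock: 12.28
eef_pos: [578.1, 180.0, 223.3]
eef_rot: [-3.14, -0.001, 2.448]
wrist_force: [0.4, 0.3, 0.1]
finger_gap: 0.7
finger_force: 0.0
```

```bash
python3 - <<'E'
from fit import *
c=imaging.camera("wrist");a=imaging.camera("scene");s=monitor.read_state();print(s["clock"],s["eef_pos"],s["wrist_force"])
cv2.imwrite("pics/7.png",np.hstack([cv2.resize(i["img"],(400,300)) for i in(c,a)])[:,:,::-1])
E
```

```text
12.375 [577.17134601 180.96385825 222.75103179] [ 0.40317768  0.08472209 -0.26562512]
```

View pics/7.png

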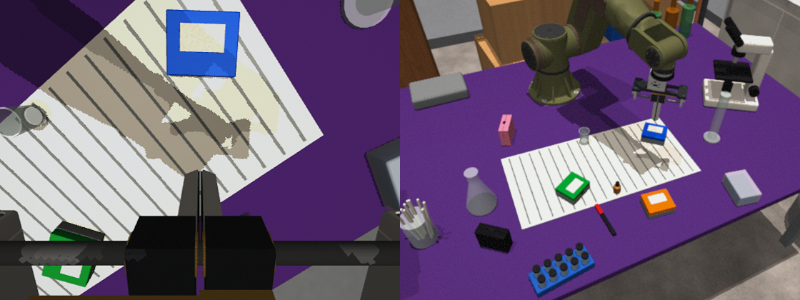

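Both cases lie flat, lid up. The blue one's corner is close to the mat's edge, so I'll measure it.

```bash
python3 - <<'E'
from fit import *
a=imaging.camera("scene");c=imaging.camera("wrist");b=imaging.camera("side")
vs=[(i,trace(i,"blue_case")[0]["region"].astype(np.float32)) for i in(a,b)]
for cc,m in vs: print(m.sum())
r=fit(vs,(484,259),d=(83,98,38));print(r.x,r.fun);Q=[np.round(P[:2]) for P in corners(*r.x,d=(83,98,38))][::2];print(Q)
im=cv2.resize(c["img"],(560,420));
for P in corners(*r.x,d=(83,98,38)): cv2.circle(im,tuple(int(v) for v in proj(c,P)),3,(255,0,0),-1)
f=a["img"].copy()
for P in corners(*r.x,d=(83,98,38)): cv2.circle(f,tuple(int(v) for v in proj(a,P)),1,(255,0,0),-1)
f=cv2.resize(f[140:240,300:420],(504,420),interpolation=cv2.INTER_CUBIC)
cv2.imwrite("pics/8.png",cv2.resize(np.hstack([im,f]),(800,316))[:,:,::-1])
# mat edge in wrist image
g=c["img"];white=(g.min(2)>150)
for row in (60,100,150): print(row, np.where(white[row])[0][[0,-1]])
E
```

```text
960.0
1105.0
[482.63210818 260.51835124   2.41895086] 0.3736511468887329
[array([546., 270.]), array([481., 196.]), array([484., 325.]), array([419., 251.])]
60 [168 372]
100 [212 396]
150 [ 56 427]
```

View pics/8.png

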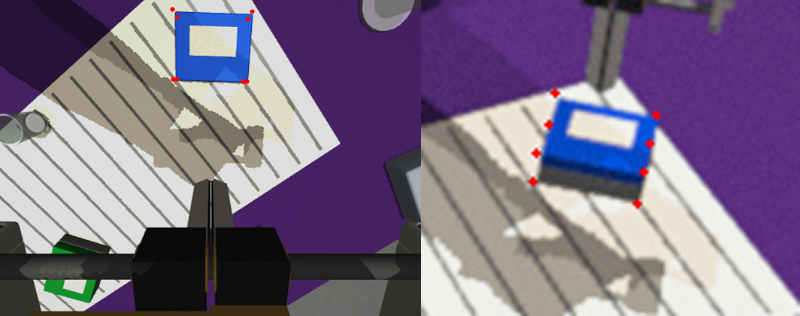

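The blue case's base corners (419–546, 196–325) lie inside the mat edges (x about 409, y about 347). Nothing else has moved and the arm is clear.

```bash
python3 -c "
from cell import job
print(job.sign_off())"
```

```text
the job is handed in; nothing more can be done
None
```

The blue and green cases were both tipped by pushing and lie flat on the mat with lid and label up, the other things look unmoved in the pictures, and the job is handed in at about 12.5 s of the 48 s.

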